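# Spring open a parts-case lid

### The job

Open the compartment of the grey parts case on whose lid the aluminium clevis bracket is lying: with the fingertips push the bracket along the top until the whole of it stands on the black rubber mat in the middle, then press that lid down near its front edge and let go, so that its touch catch releases and the lid springs ajar. Pick nothing up and do not tip the bracket over; leave the other lid shut with the steel ring lying where it is, and leave everything else alone.

Things in the scene. Friction and masses are not known exactly. Their poses are not given: they have to be found in the camera images.
- case: Grey steel parts case, fixed on the bench, 170 mm deep (x), 406 wide (y), 100 high. Origin: centre of its underside; x from its front (robot side) to its back, y to its left, z up. On top: yellow lid (left, centre y +143 mm), black rubber mat (middle), blue lid (right, y -143). Each lid: flat plate 150 deep x 120 wide x 8 mm, over x -85 to +65, top at z 100 mm; no part of the case is higher.
- mat_center (a point): Centre of the upper face of the black rubber mat between the lids, 98.5 mm above the bench (1.5 mm lower than the lid tops, so things slide from a lid onto it). The mat is 150 mm (case x) by 160 mm (case y); axes as the case's.
- lid_left (a joint): Angle (rad) of the yellow, left lid, hinged along its back edge: 0 shut and latched, -0.05 pressed down to the stop, +0.45 sprung ajar (front edge 65 mm up). A touch catch under the front edge lets go when the lid is pressed there by some 5 mm (3 to 6 N; stop at 7 mm, where the force climbs); as the finger then goes up, a spring raises the lid ajar within about 1 s. It does not latch again.
- lid_right (a joint): The same for the blue, right lid.
- lid_left_press (a point): Point on the top of the yellow lid where it is best pressed: middle of its width, 20 mm in from the front edge. It moves with the lid.
- lid_right_press (a point): The same point on the blue lid.
- bracket_center (a point): Loose aluminium clevis bracket, about 0.16 kg: base block 56 (x) x 50 (y) x 14 mm with two upright ears (44 mm long in x, 10 mm thick, outer faces flush with the base's y faces), 40 mm high in all. Point: its centre, 20 mm above its underside; z up. It starts upright near the middle of one of the lids.
- ring_center (a point): Loose dark steel ring, 56 mm outer diameter, 30 mm bore, 25 mm high, about 0.2 kg, lying flat near the middle of the other lid. Point: its centre, 12.5 mm above its underside.
- yellow_bin: Loose open yellow plastic bin on the bench beside the case (left or right), 150 x 100 x 70 mm high; origin at the centre of its underside. To be left alone.
- blue_bin: Loose open blue plastic bin of the same size on the other side. To be left alone.
- jar: Loose white jar with a black cap at the left, before the case, 60 mm diameter, 90 mm high; origin at the centre of its underside. To be left alone.
- screwdriver: Screwdriver lying on the bench behind the case. To be left alone.
- wrench: Wrench lying on the bench at the robot's right. To be left alone.
- collar: Black plastic collar, 80 mm diameter, 20 mm high, lying on the bench at the left. To be left alone.
Things that resemble listed ones, but are neither listed nor needed, are in the scene too. Of the things like the part that bears bracket_center, leave any that is brown or purple; of the rest the larger one is meant.

How it is judged:
By the outcome, as a careful person would: the job done as asked, in the order asked, and still so for the second after the job is handed in, with the robot touching nothing.
It also fails if it takes over 42 s, if anything falls off the work surface, if the arm or the gripper's body presses on something with over 40 N, if the wrist force passes 120 N, or if a joint passes its speed limit or range.

### The arm

A 6-joint arm with a two-finger parallel gripper is mounted at the origin on the work surface. World frame = base frame: x ahead of the robot, y to its left, z up, the work surface at z = 0. Lengths are in m, angles in rad, forces in N, time in s.
With the tool pointing down it reaches from about 0.25 to 0.775 m from the base axis. Payload 8.9 kg.
Tool frame: the origin (TCP) lies on the centre line of the jaws, within the pads' length; the fingertips stand 11 mm ahead of it and the grasp point (between the pads) lies 8 mm behind it; x points along the fingers, y is the direction in which the jaws open and shut, and the axes are right-handed (so a half turn about x gives the same grasp; the last joint's range is limited). The gripper opens to 85 mm and grips with 20 to 120 N. Pads are 22 mm wide; open, the fingers measure 114 mm over their backs; the gripper's body (76 mm by 85 mm) begins 54 mm behind the grasp point. The pads swing forward as they close: fully open they stand 13 mm farther back than shut.
Start: joints at [1.144, 0.291, -0.153, 1.127, 0, 1.431], TCP at [0.149, 0.503, 0.242] pointing down, gripper open.
Joint ranges: [-2.52, 2.52], [-0.91, 1.74], [-1.3, 1.37], [-1.96, 2.02], [-1.52, 1.47], [-3.14, 3.14]. Speed limits (rad/s): [2.22, 2.22, 2.79, 3.14, 3.14, 3.14].

### API

Orientations are given as a unit quaternion [w, x, y, z].
In Python, from plant import bot, imaging, finish_job gives the robot as it stands. The module is installed in compiled form; this text tells all that it offers.
- The arm moves only by the tool apply_moves, never from a script. Its argument "targets" is a list of rows, each a list of 2 entries, a list of its own where there are three numbers: the shift along the tool's x, y, z as a fraction of full scale, then the turn, a rotation vector about the tool's x, y, z as a fraction of full scale. In form: [[[x, y, z], [rx, ry, rz]], ...]. A call has 1 to 8 rows; each row shifts and turns the commanded pose from where the row before left it, along the tool's axes as they then stand; what a row does not reach is not made up. Full scale, the value 1, is 0.03 m for a shift and 0.08 rad for a turn. A row lasts 1/12 s, in which the tool goes at most 41.7 mm and 7.16 degrees, less where a joint would pass 70% of its speed; a pose out of reach is approached as far as the arm can. A call with a number of a shift or a turn outside -1 to 1 is refused whole. A call with a gripper value outside its range is refused whole. "claw" is the opening, from -1 (shut) to 1 (fully open), so that 0 is half open, set as the call begins (left out, the last holds). The fingers move at their own pace and stop on an object; "force" is the grip in N (left out, the last holds). Time passes only in rows, so rows that do not move let the fingers close. It gives the time, the measured TCP pose, the force and the opening at its end, in the units of the state.
- bot.observe(): the state, without advancing time (a new reading comes with each control period).
- imaging.snapshot(name): name is "scene" or "top"; returns a dict with "image" (480x640x3 uint8, blue, green, red), "depth" (480x640 float32, m along the optical axis (not along the pixel's ray), 0 where there is no reading), "fovy" (degrees; the focal length in pixels is half the picture's height over the tangent of half this angle, whatever the lens; pixels are square), "cx", "cy" (the principal point, pixels), "k1" (the pictures are not rectified: a ray, as slopes to the right and down, at radius r is drawn at 1 + k1 r^2 times it, then the intrinsics apply), "R" (3x3) and "t" (3): a world point X has camera coordinates R X + t. Camera axes: x right, y down, z forward; pixel columns grow to the right and rows downward; lengths in m; the calibration is good to about 2 mm. A picture is of the moment at which its call begins.
- finish_job(): hands the job in, once; it reports no verdict.
Trained networks look in the newest picture that a camera, given by its name, has taken for a name from the list of things; names that differ only in an ending like _2 or _b are one class to them, and where a whole thing is asked for, a point or a joint stands for the part that bears it (a point fixed in the world has none). Each returns a list of dicts, best first, with "confidence" (0 to 1); they miss things now and then, are a little off and sometimes report something else, mostly with a low value. They report only what shows in the picture. A call takes as long as a camera call. They do not tell look-alikes from the thing itself.
- imaging.search_frame(camera, name): "bbox" ([left, top, right, bottom] in pixels, round what is visible of it).
- imaging.masks_of(camera, name): "pixels" (480x640 bool, what is visible of it) and "bbox" ([left, top, right, bottom] in pixels, round what is visible of it).
- imaging.tip_of(camera, name): "centre" ([row, column] in pixels: a listed point, or the origin of a listed thing).
The state is a dict: "t": time; "qpos": joint angles; "qvel": joint speeds; "joint_efforts": joint torques, N m; "ee_pos": TCP position; "eef_rot": TCP orientation; "ft_force": force on the tool from outside, world axes, zero at the start; "torque": the same for the moment, N m; "grip_width": finger opening in m.
Only numpy, scipy, OpenCV 4.12 (cv2) and the standard library are available. Lean on these libraries where they do the work, as an engineer would, in place of code of your own. Each camera call takes 0.05 s, during which the arm holds its last target. There are 200 camera calls.

## Working session

There is one attempt and no reset: what is moved stays moved. The work goes in short steps, Python scripts to look and compute and a tool call to move; the robot and the scene stay as the last step left them, time stands still between calls to the robot, and variables do not carry over. Pictures are saved under pics/ and viewed, about 8 in all and at most 12, crops included, and the job is handed in when it is done.

Besides the shell and the picture viewer there is one more tool, called after "Emit:" by a JSON object that holds its "name" and its "arguments", one argument or row to a line. apply_moves: Moves the arm, as the interface text tells. Its arguments: {"type":"object","properties":{"targets":{"type":"array","items":{"type":"array"}},"claw":{"type":"number"},"force":{"type":"number"}},"required":["targets"]}

```bash
mkdir -p pics; cat > h.py <<'E'
import numpy as np, cv2
from plant import bot, imaging
def intr(s):
    f=240/np.tan(np.radians(s["fovy"])/2)
    return f
def ray(s,u,v):
    f=intr(s); x=(u-s["cx"])/f; y=(v-s["cy"])/f; a,b=x,y
    for _ in range(20):
        k=1+s["k1"]*(a*a+b*b); a,b=x/k,y/k
    return np.array([a,b,1.])
def world(s,u,v,d=None,z=None):
    r=ray(s,u,v); R=np.array(s["R"]);t=np.array(s["t"]); c=-R.T@t; w=R.T@r
    if z is not None: d=(z-c[2])/w[2]
    elif d is None: d=s["depth"][int(round(v)),int(round(u))]
    return c+w*d
def proj(s,X):
    p=np.array(s["R"])@np.array(X)+np.array(s["t"]); a,b=p[0]/p[2],p[1]/p[2]; k=1+s["k1"]*(a*a+b*b); f=intr(s)
    return f*a*k+s["cx"],f*b*k+s["cy"]
E
cat > a.py <<'E'
from h import *
np.set_printoptions(precision=4,suppress=True)
for c in ("scene","top"):
    s=imaging.snapshot(c); cv2.imwrite(f"pics/{c}0.png",s["image"])
    print(c,s["fovy"],s["k1"],-np.array(s["R"]).T@s["t"])
    for n in ("case","mat_center","bracket_center","ring_center","lid_left_press","lid_right_press"):
        for o in imaging.tip_of(c,n)[:4]:
            v,u=o["centre"]; 
            print(n,round(o["confidence"],2),np.round([u,v]),world(s,u,v) if 0<=u<639 and 0<=v<479 else "")
print(bot.observe())
E
python3 a.py
```

```text
scene 54.99836598382197 0.0033040761989539566 [0.8412 0.5801 1.0687]
case 0.83 [331. 264.] [0.5358 0.0623 0.098 ]
mat_center 0.63 [333. 246.] [0.5046 0.016  0.0981]
mat_center 0.2 [337. 154.] [ 0.2853 -0.3532 -0.0042]
bracket_center 0.72 [381. 356.] [0.5257 0.2957 0.0133]
bracket_center 0.71 [314. 367.] [0.6782 0.2472 0.0103]
bracket_center 0.65 [350. 296.] [0.5431 0.167  0.1139]
bracket_center 0.55 [292. 336.] [0.6899 0.1522 0.0124]
ring_center 0.54 [316. 199.] [ 0.4833 -0.1217  0.123 ]
ring_center 0.42 [369. 466.] [0.6724 0.4862 0.0045]
lid_left_press 0.75 [380. 287.] [0.4628 0.1739 0.1017]
lid_right_press 0.87 [339. 198.] [ 0.4144 -0.1159  0.0987]
lid_right_press 0.25 [436. 411.] [0.4813 0.4603 0.0041]
top 45.611805586830684 -0.12248018977661945 [ 0.4228 -0.0038  1.4137]
case 0.7 [328. 244.] [0.5032 0.0111 0.0997]
case 0.16 [262. 265.] [0.4592 0.1633 0.1004]
mat_center 0.45 [386. 284.] [ 0.4094 -0.1207  0.103 ]
bracket_center 0.9 [256. 232.] [0.5345 0.174  0.1145]
bracket_center 0.82 [213. 244.] [0.5172 0.2968 0.0104]
bracket_center 0.81 [235. 180.] [0.6772 0.2391 0.0117]
bracket_center 0.63 [273. 174.] [0.6883 0.1429 0.0172]
ring_center 0.86 [398. 253.] [ 0.4789 -0.1493  0.102 ]
lid_left_press 0.94 [264. 265.] [0.4587 0.1587 0.0962]
{'t': 0.7, 'qpos': array([ 1.1437,  0.2907, -0.1534,  1.1267,  0.    ,  1.4315]), 'qvel': array([-0.0006, -0.0006,  0.0016,  0.0003,  0.0019,  0.0011]), 'joint_efforts': array([ -0.0023, -53.6907,  33.1599,   0.0017,  -0.0004,   0.    ]), 'ee_pos': array([0.149 , 0.5034, 0.2423]), 'eef_rot': array([ 0.6998,  0.1014,  0.6998, -0.1014]), 'ft_force': array([-0.4222,  0.6003, -0.5557]), 'torque': array([-0.0327,  0.0509,  0.0073]), 'grip_width': 0.08519351299537448}
```

View pics/top0.png

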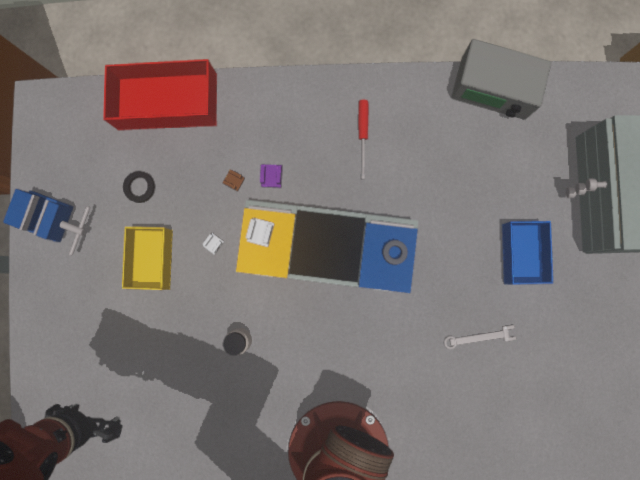

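View pics/scene0.png

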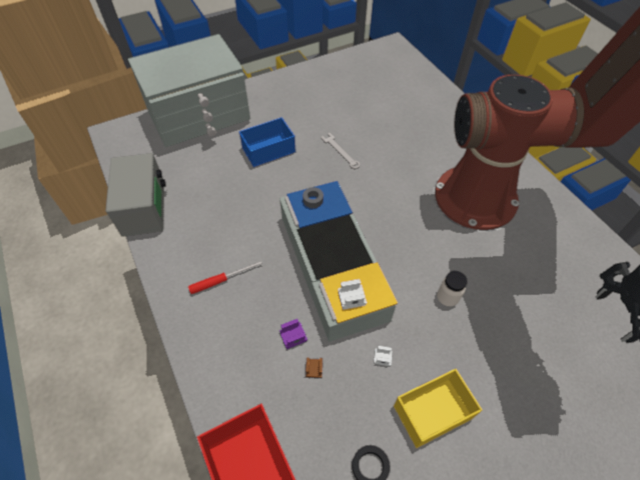

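The candidates for the bracket in the top picture are the large silver one on the yellow lid (259,232), a small silver one on the bench (213,244), a brown one (233,180) and a purple one (271,176). I choose the one on the yellow lid. Next I measure the lids and bracket from both cameras, with a close crop to check the choice.

```bash
cat > m.py <<'E'
from h import *
import sys
np.set_printoptions(precision=4,suppress=True)
def cloud(s,sl):
    r0,r1,c0,c1=sl; f=intr(s); v,u=np.mgrid[r0:r1,c0:c1]
    p=np.stack([u.ravel(),v.ravel()],1).astype(float)
    K=np.array([[f,0,s["cx"]],[0,f,s["cy"]],[0,0,1]])
    n=cv2.undistortPoints(p[:,None],K,np.array([s["k1"],0,0,0.]))[:,0]
    d=s["depth"][r0:r1,c0:c1].ravel(); X=np.c_[n*d[:,None],d]
    W=(X-np.array(s["t"]))@np.array(s["R"]); col=s["image"][r0:r1,c0:c1].reshape(-1,3).astype(int)
    return W[d>0],col[d>0],p[d>0]
def rect(P):
    (c,sz,a)=cv2.minAreaRect((P*1000).astype(np.float32)); return np.array(c),np.array(sz),a
if __name__=="__main__":
  for c,sl in (("top",(195,300,225,430)),("scene",(170,350,270,410))):
    s=imaging.snapshot(c); W,C,p=cloud(s,sl); b,g,r=C.T
    hs=cv2.cvtColor(s["image"],cv2.COLOR_BGR2HSV)[sl[0]:sl[1],sl[2]:sl[3]].reshape(-1,3)
    z=W[:,2]; 
    hs=cv2.cvtColor(C[None].astype(np.uint8),cv2.COLOR_BGR2HSV)[0].astype(int)
    flat=(z>.09)&(z<.11)
    for n,m in (("yel",flat&(hs[:,0]>15)&(hs[:,0]<35)&(hs[:,1]>150)),("blue",flat&(hs[:,0]>95)&(hs[:,0]<125)&(hs[:,1]>120)),("mat",flat&(hs[:,2]<45))):
        print(c,n,m.sum(),*rect(W[m][:,:2]),"z",np.median(z[m]))
    for lo in (.108,.125):
        m=(z>lo)&(z<.16)&(W[:,1]>.08); print(c,"brk>",lo,m.sum(),*rect(W[m][:,:2]),W[m].mean(0),np.percentile(z[m],95))
    m=(z>.113)&(z<.16)&(W[:,1]<-.05); print("ring",m.sum(),*rect(W[m][:,:2]),np.percentile(z[m],90))
    if c=="top": cv2.imwrite("pics/crop0.png",cv2.resize(s["image"][200:300,225:345],None,fx=6,fy=6,interpolation=cv2.INTER_CUBIC))
E
python3 m.py
```

```text
top yel 2559 [511.7539 155.5597] [119.886  147.3465] 81.62042999267578 z 0.10060492111378948
top blue 2807 [ 469.8828 -126.7737] [118.0785 146.5905] 81.52616119384766 z 0.10090946570630886
top mat 1 [495.5999 -56.395 ] [0. 0.] 0.0 z 0.10175058848926488
top brk> 0.108 586 [515.3759 147.7967] [ 95.3481 149.5467] 85.94686889648438 [0.5355 0.1642 0.1233] 0.14294350412415335
top brk> 0.125 214 [536.2385 164.194 ] [51.4016 43.9255] 73.9134750366211 [0.5362 0.1635 0.1388] 0.14405833408969856
ring 343 [ 481.989  -138.4878] [55.9731 52.588 ] 89.7805404663086 0.12861345528314924
scene yel 2094 [513.7678 155.2502] [126.3887 148.1467] 81.41838836669922 z 0.09923462728408691
scene blue 1487 [ 473.0777 -123.8521] [121.9088 146.4038] 81.35617065429688 z 0.09944137166812474
scene mat 2815 [503.2985  13.8417] [158.8895 143.3707] 81.42413330078125 z 0.09761736102226569
scene brk> 0.108 580 [537.3993 168.0255] [52.7177 56.6274] 73.71879577636719 [0.5388 0.1677 0.1239] 0.1400506353887687
scene brk> 0.125 254 [537.4304 168.0758] [52.4796 43.8505] 73.138916015625 [0.5384 0.1694 0.1358] 0.1410735166398318
ring 266 [ 483.34   -139.1279] [55.1005 55.9164] 27.107967376708984 0.1266390477994671
```

View pics/crop0.png

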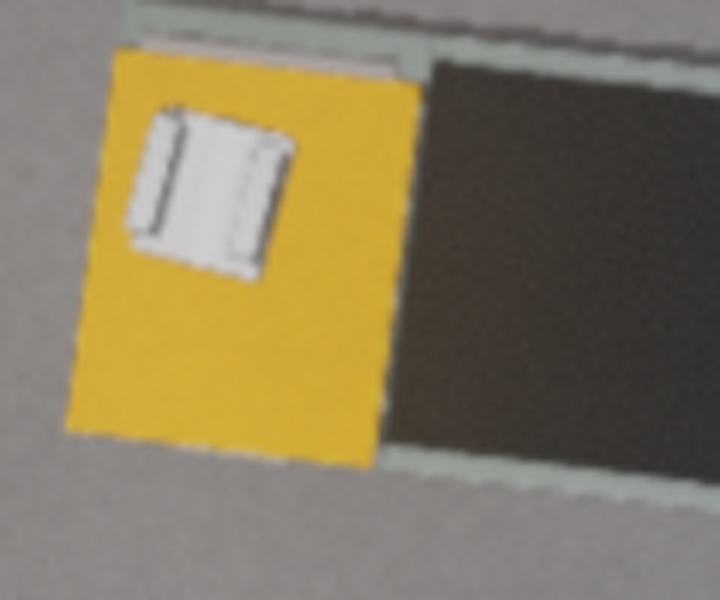

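The crop confirms the silver clevis bracket, upright on the yellow lid (crop about 210,195), ears running along case x. The case yaw is about -8.5° and the bracket's -16.5°. Pushing 140 mm along the bracket's own -y therefore ends near the mat centre.

```bash
cat > go.py <<'E'
from h import *
import sys
from scipy.spatial.transform import Rotation as Ro
np.set_printoptions(precision=3,suppress=True)
o=bot.observe(); q=o["eef_rot"]; R=Ro.from_quat([*q[1:],q[0]]).as_matrix()
tgt=np.array([float(a) for a in sys.argv[1:4]]); yaw=np.radians(float(sys.argv[4]))
best=None
for s in (1,-1):
    y=s*np.array([np.cos(yaw),np.sin(yaw),0]); x=np.array([0,0,-1.]); D=np.c_[x,y,np.cross(x,y)]
    rv=Ro.from_matrix(R.T@D).as_rotvec()
    if best is None or np.linalg.norm(rv)<np.linalg.norm(best[0]): best=(rv,D)
rv,D=best; d=tgt-o["ee_pos"]
print("t",o["t"],"pos",o["ee_pos"],"F",o["ft_force"],"w",o["grip_width"],"q",o["qpos"])
print("tool axes now\n",R.T); print("turn/0.08",rv/.08," shift after turn /0.03",D.T@d/.03," now",R.T@d/.03)
E
python3 go.py 0.5506 0.213 0.242 -16.5
```

```text
t 0.8 pos [0.149 0.503 0.242] F [ 0.328 -0.808  0.867] w 0.08512313170254045 q [ 1.144  0.291 -0.153  1.127 -0.     1.432]
tool axes now
 [[ 0.     0.    -1.   ]
 [ 0.284  0.959  0.   ]
 [ 0.959 -0.284  0.   ]]
turn/0.08 [-19.633   0.      0.   ]  shift after turn /0.03 [  0.011 -15.585  -5.48 ]  now [ 0.011 -5.483 15.584]
```

Emit:
{"name": "apply_moves", "arguments": {
  "targets": [
    [[0,0,0],[-1,0,0]],
    [[0,0,0],[-1,0,0]],
    [[0,0,0],[-1,0,0]],
    [[0,0,0],[-1,0,0]],
    [[0,0,0],[-1,0,0]],
    [[0,0,0],[-1,0,0]],
    [[0,0,0],[-1,0,0]],
    [[0,0,0],[-1,0,0]]
  ],
  "claw": -0.65
}}

```text
t: 1.47
ee_pos: [0.149, 0.5034, 0.2423]
eef_rot: [0.696, -0.125, 0.696, 0.125]
ft_force: [-0.6, -0.2, 0.3]
grip_width: 0.0146
```

Emit:
{"name": "apply_moves", "arguments": {
  "targets": [
    [[0,0,0],[-1,0,0]],
    [[0,0,0],[-1,0,0]],
    [[0,0,0],[-1,0,0]],
    [[0,0,0],[-1,0,0]],
    [[0,0,0],[-1,0,0]],
    [[0,0,0],[-1,0,0]],
    [[0,0,0],[-1,0,0]],
    [[0,0,0],[-1,0,0]]
  ]
}}

```text
t: 2.13
ee_pos: [0.149, 0.5034, 0.2423]
eef_rot: [0.621, -0.338, 0.621, 0.338]
ft_force: [0.8, -0.1, -0.1]
grip_width: 0.0149
```

Emit:
{"name": "apply_moves", "arguments": {
  "targets": [
    [[0,0,0],[-1,0,0]],
    [[0,0,0],[-1,0,0]],
    [[0,0,0],[-1,0,0]],
    [[0,0,0],[-0.63,0,0]],
    [[0,-1,-0.35],[0,0,0]],
    [[0,-1,-0.35],[0,0,0]],
    [[0,-1,-0.35],[0,0,0]],
    [[0,-1,-0.35],[0,0,0]]
  ]
}}

```text
t: 2.8
ee_pos: [0.2529, 0.4282, 0.2424]
eef_rot: [0.567, -0.423, 0.566, 0.423]
ft_force: [-0.4, 0.7, -1.1]
grip_width: 0.015
```

Emit:
{"name": "apply_moves", "arguments": {
  "targets": [
    [[0,-1,-0.35],[0,0,0]],
    [[0,-1,-0.35],[0,0,0]],
    [[0,-1,-0.35],[0,0,0]],
    [[0,-1,-0.35],[0,0,0]],
    [[0,-1,-0.35],[0,0,0]],
    [[0,-1,-0.35],[0,0,0]],
    [[0,-1,-0.35],[0,0,0]],
    [[0,-1,-0.35],[0,0,0]]
  ]
}}

```text
t: 3.47
ee_pos: [0.4595, 0.2791, 0.2424]
eef_rot: [0.567, -0.423, 0.567, 0.423]
ft_force: [0.5, 1.2, 1.0]
grip_width: 0.0148
```

```bash
python3 go.py 0.5506 0.213 0.242 -16.5
```

```text
t 3.4667 pos [0.46  0.279 0.242] F [0.466 1.249 0.984] w 0.01482436147853416 q [ 0.41   0.315 -0.12   1.136  0.    -0.873]
tool axes now
 [[ 0.     0.    -1.   ]
 [-0.959  0.284 -0.   ]
 [ 0.284  0.959  0.   ]]
turn/0.08 [-0.004  0.002  0.002]  shift after turn /0.03 [ 0.014 -3.537 -1.252]  now [ 0.014 -3.537 -1.25 ]
```

Emit:
{"name": "apply_moves", "arguments": {
  "targets": [
    [[0,-1,-0.35],[0,0,0]],
    [[0,-1,-0.35],[0,0,0]],
    [[0,-1,-0.35],[0,0,0]],
    [[0,-0.5,-0.15],[0,0,0]],
    [[0,0,0],[0,0,0]],
    [[1,0,0],[0,0,0]],
    [[1,0,0],[0,0,0]],
    [[0,0,0],[0,0,0]]
  ]
}}

```text
t: 4.13
ee_pos: [0.5453, 0.2154, 0.1773]
eef_rot: [0.564, -0.422, 0.569, 0.424]
ft_force: [-1.5, -0.3, -1.0]
grip_width: 0.0145
```

```bash
python3 go.py 0.5506 0.213 0.117 -16.5; python3 - <<'E'
from h import *
s=imaging.snapshot("scene"); cv2.imwrite("pics/s1.png",cv2.resize(s["image"][180:380,240:440],None,fx=3,fy=3))
E
```

```text
t 4.1333 pos [0.545 0.215 0.177] F [-1.51  -0.253 -1.042] w 0.014495985519810368 q [ 0.251  0.454 -0.084  1.041  0.    -1.031]
tool axes now
 [[-0.008 -0.002 -1.   ]
 [-0.959  0.284  0.007]
 [ 0.284  0.959 -0.004]]
turn/0.08 [-0.001 -0.051 -0.089]  shift after turn /0.03 [ 2.011 -0.192 -0.027]  now [ 2.01  -0.207 -0.018]
```

View pics/s1.png

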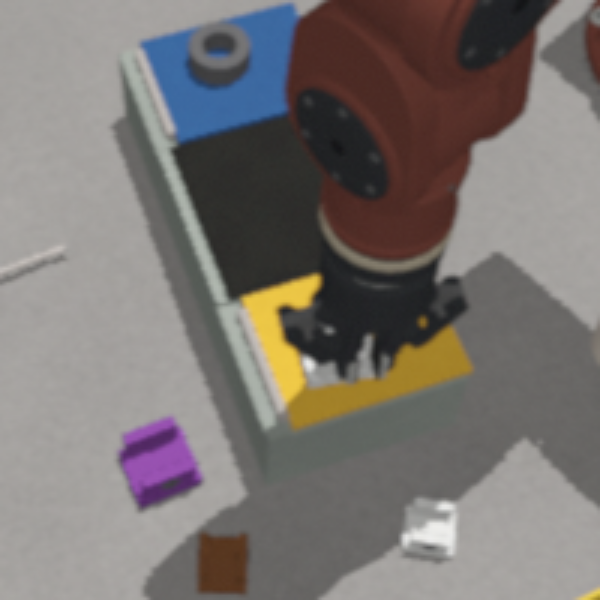

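The scene crop shows the fingertips (crop about 370,365) hanging beside the bracket (340,365) on its outer side, so I descend.

Emit:
{"name": "apply_moves", "arguments": {
  "targets": [
    [[0.5,-0.15,0],[0,0,0]],
    [[0.5,0,0],[0,0,0]],
    [[0.5,0,0],[0,0,0]],
    [[0.4,0,0],[0,0,0]],
    [[0,0,0],[0,0,0]],
    [[0,0,0],[0,0,0]]
  ]
}}

```text
t: 4.68
ee_pos: [0.5533, 0.2151, 0.1267]
eef_rot: [0.567, -0.423, 0.566, 0.423]
ft_force: [-0.2, 0.3, 0.1]
grip_width: 0.015
```

```bash
python3 go.py 0.5506 0.213 0.117 -16.5; python3 - <<'E'
from h import *
s=imaging.snapshot("scene"); cv2.imwrite("pics/s2.png",cv2.resize(s["image"][250:350,310:430],None,fx=5,fy=5))
E
```

```text
t 4.6833 pos [0.553 0.215 0.127] F [-0.186  0.301  0.114] w 0.014997317672534831 q [ 0.248  0.503 -0.147  0.921  0.    -1.035]
tool axes now
 [[ 0.001  0.    -1.   ]
 [-0.959  0.284 -0.001]
 [ 0.284  0.959  0.   ]]
turn/0.08 [0.004 0.005 0.007]  shift after turn /0.03 [ 0.323  0.067 -0.093]  now [ 0.323  0.067 -0.094]
```

View pics/s2.png

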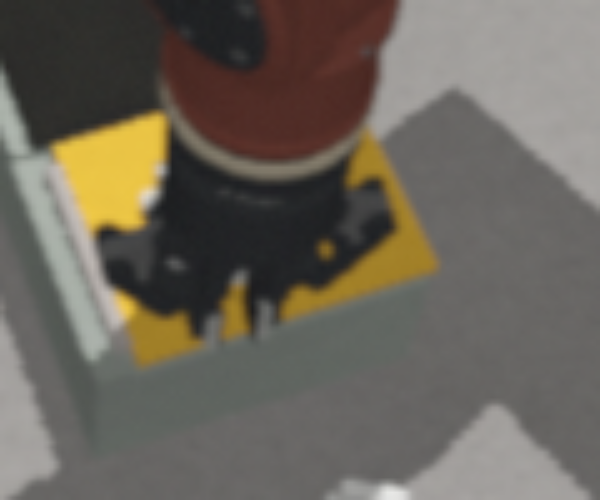

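Emit:
{"name": "apply_moves", "arguments": {
  "targets": [
    [[0.27,0.07,0],[0,0,0]],
    [[0,0,-0.2],[0,0,0]],
    [[0,0,-0.2],[0,0,0]],
    [[0,0,-0.2],[0,0,0]],
    [[0,0,-0.2],[0,0,0]],
    [[0,0,-0.2],[0,0,0]],
    [[0,0,-0.2],[0,0,0]],
    [[0,0,-0.2],[0,0,0]]
  ]
}}

```text
t: 5.4
ee_pos: [0.5392, 0.1744, 0.1174]
eef_rot: [0.567, -0.423, 0.566, 0.423]
ft_force: [0.5, 1.3, -0.4]
grip_width: 0.0151
```

```bash
python3 go.py 0.5069 0.0652 0.118 -16.5; python3 - <<'E'
from h import *
s=imaging.snapshot("top"); cv2.imwrite("pics/t3.png",cv2.resize(s["image"][200:300,225:345],None,fx=5,fy=5))
E
```

```text
t 5.4 pos [0.539 0.174 0.117] F [ 0.543  1.28  -0.361] w 0.015051494783505499 q [ 0.184  0.466 -0.237  0.867  0.    -1.099]
tool axes now
 [[ 0.     0.    -1.   ]
 [-0.959  0.284 -0.   ]
 [ 0.284  0.959  0.   ]]
turn/0.08 [-0.005  0.005  0.005]  shift after turn /0.03 [-0.018 -0.002 -3.795]  now [-0.02  -0.004 -3.795]
```

View pics/t3.png

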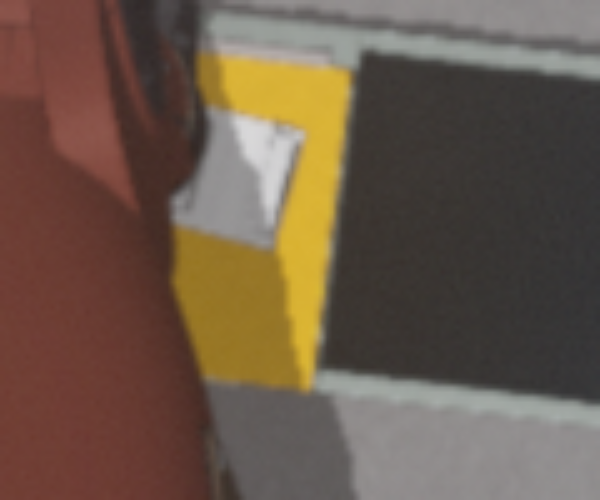

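The bracket follows squarely (crop 240,170), still at the same yaw, so I keep pushing.

Emit:
{"name": "apply_moves", "arguments": {
  "targets": [
    [[0,0,-0.2],[0,0,0]],
    [[0,0,-0.2],[0,0,0]],
    [[0,0,-0.2],[0,0,0]],
    [[0,0,-0.2],[0,0,0]],
    [[0,0,-0.2],[0,0,0]],
    [[0,0,-0.2],[0,0,0]],
    [[0,0,-0.2],[0,0,0]],
    [[0,0,-0.2],[0,0,0]]
  ]
}}

```text
t: 6.12
ee_pos: [0.5254, 0.1284, 0.1173]
eef_rot: [0.567, -0.423, 0.567, 0.423]
ft_force: [1.3, 2.2, 2.5]
grip_width: 0.015
```

Emit:
{"name": "apply_moves", "arguments": {
  "targets": [
    [[0,0,-0.2],[0,0,0]],
    [[0,0,-0.2],[0,0,0]],
    [[0,0,-0.2],[0,0,0]],
    [[0,0,-0.2],[0,0,0]],
    [[0,0,-0.2],[0,0,0]],
    [[0,0,-0.2],[0,0,0]],
    [[0,0,-0.2],[0,0,0]],
    [[0,0,-0.2],[0,0,0]]
  ]
}}

```text
t: 6.78
ee_pos: [0.5116, 0.0823, 0.1171]
eef_rot: [0.567, -0.423, 0.567, 0.423]
ft_force: [-0.1, 0.9, -0.3]
grip_width: 0.0148
```

```bash
python3 go.py 0.5069 0.0652 0.118 -16.5; python3 - <<'E'
from h import *
s=imaging.snapshot("top"); cv2.imwrite("pics/t4.png",cv2.resize(s["image"][200:300,240:360],None,fx=5,fy=5))
E
```

```text
t 6.7833 pos [0.512 0.082 0.117] F [-0.088  0.893 -0.299] w 0.014824179718498557 q [ 0.018  0.385 -0.371  0.815 -0.    -1.264]
tool axes now
 [[-0.    -0.    -1.   ]
 [-0.959  0.284  0.   ]
 [ 0.284  0.959 -0.   ]]
turn/0.08 [-0.003 -0.002 -0.002]  shift after turn /0.03 [-0.029 -0.012 -0.591]  now [-0.029 -0.012 -0.591]
```

View pics/t4.png

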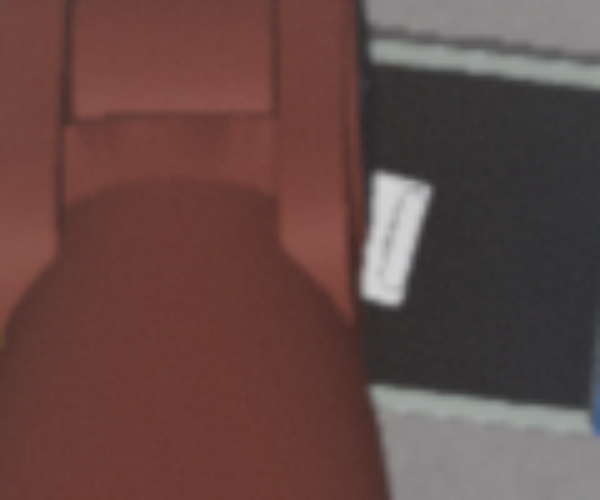

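The bracket is upright on the mat, still square (crop 395,240). I finish the push, back off and rise.

Emit:
{"name": "apply_moves", "arguments": {
  "targets": [
    [[0,0,-0.2],[0,0,0]],
    [[0,0,-0.2],[0,0,0]],
    [[0,0,-0.12],[0,0,0]],
    [[0,0,-0.06],[0,0,0]],
    [[0,0,0.2],[0,0,0]],
    [[0,0,0.6],[0,0,0]],
    [[-0.3,0,0.5],[0,0,0]],
    [[-0.8,0,0.5],[0,0,0]]
  ]
}}

```text
t: 7.5
ee_pos: [0.5205, 0.1188, 0.1481]
eef_rot: [0.565, -0.422, 0.568, 0.424]
ft_force: [-0.1, -0.7, 0.8]
grip_width: 0.0149
```

Emit:
{"name": "apply_moves", "arguments": {
  "targets": [
    [[-1,0,0.5],[0,0,0]],
    [[-1,0,0.5],[0,0,0]],
    [[-0.5,0,0.5],[0,0,0]],
    [[0,0.7,0.7],[0,0,0]],
    [[0,0,0],[0,0,0]]
  ],
  "claw": -1
}}

```text
t: 7.92
ee_pos: [0.52, 0.191, 0.2264]
eef_rot: [0.567, -0.423, 0.565, 0.424]
ft_force: [-0.4, 0.7, -0.8]
grip_width: -0.0
```

```bash
python3 - <<'E'
import numpy as np
c=np.array([.5127,.1554]); a=np.radians(-8.45); print("press", c-0.055*np.array([np.cos(a),np.sin(a)]))
E
python3 go.py 0.4583 0.1635 0.16 -16.5; sed 's/195,300,225,430/195,300,225,430/; s/W\[:,1\]>.08/(W[:,1]>-.06)\&(W[:,1]<.08)/; s/pics\/crop0/pics\/crop5/;s/cv2.resize.*fx=6,fy=6,interpolation=cv2.INTER_CUBIC)/s["image"]/' m.py > m2.py; python3 m2.py 2>&1 | grep -v mat
```

```text
press [0.45829705 0.16348205]
t 7.9167 pos [0.52  0.191 0.226] F [-0.377  0.657 -0.84 ] w -2.092196680090531e-05 q [ 0.219  0.353 -0.106  1.109  0.002 -1.066]
tool axes now
 [[ 0.001  0.002 -1.   ]
 [-0.959  0.282 -0.001]
 [ 0.282  0.959  0.002]]
turn/0.08 [0.03  0.026 0.008]  shift after turn /0.03 [ 2.212  1.712 -1.465]  now [ 2.208  1.717 -1.465]
  return _methods._mean(a, axis=axis, dtype=dtype,
  ret = ret.dtype.type(ret / rcount)
top yel 2852 [511.1161 152.6203] [113.7969 147.4695] 81.8810043334961 z 0.10053140711398384
top blue 2785 [ 469.9532 -126.6225] [117.5962 146.8887] 81.40177154541016 z 0.10091055401449002
top brk> 0.108 534 [521.9182  14.1148] [ 58.8528 121.8761] 59.96675491333008 [0.4962 0.0292 0.122 ] 0.1410801365416779
top brk> 0.125 188 [495.9726  29.1211] [51.3272 43.6498] 73.44161987304688 [0.496  0.0292 0.1383] 0.14266408999378594
ring 341 [ 481.9207 -140.2808] [51.498  52.3461] 88.17410278320312 0.12919719757222467
scene yel 2457 [513.972  155.4018] [125.9417 147.7422] 81.52133178710938 z 0.0992816619364847
scene blue 1481 [ 473.2219 -124.6722] [123.5791 146.154 ] 81.28190612792969 z 0.09936065994888119
scene brk> 0.108 474 [497.1862  32.7686] [54.784  56.6746] 73.00438690185547 [0.4993 0.0317 0.1234] 0.13897083088952258
scene brk> 0.125 213 [496.5762  32.1229] [53.4237 44.0324] 73.77149200439453 [0.4979 0.0343 0.1346] 0.13997653042837235
ring 266 [ 482.9132 -138.0521] [56.4802 53.9186] 46.21250534057617 0.12615651742156947
```

View pics/crop5.png

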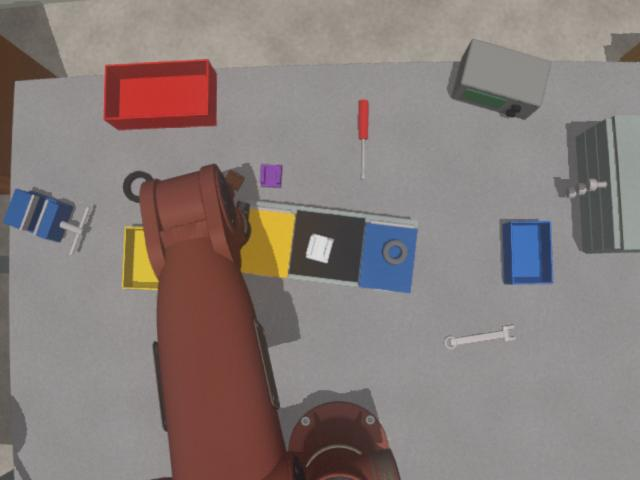

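The bracket (320,248) stands wholly on the mat at (0.497, 0.031), and the ring and blue lid are unchanged. Next I go to the press point.

Emit:
{"name": "apply_moves", "arguments": {
  "targets": [
    [[0.2,0.8,-0.7],[0,0,0]],
    [[0.5,0.9,-0.75],[0,0,0]],
    [[0.8,0,0],[0,0,0]],
    [[0.7,0,0],[0,0,0]],
    [[0.5,0,0],[0,0,0]],
    [[0,0,0],[0,0,0]],
    [[0,0,0],[0,0,0]]
  ]
}}

```text
t: 8.6
ee_pos: [0.4592, 0.1594, 0.1437]
eef_rot: [0.566, -0.423, 0.567, 0.423]
ft_force: [-0.2, -0.4, 0.2]
grip_width: -0.0002
```

```bash
python3 go.py 0.4583 0.1635 0.111 -16.5
```

```text
t 8.6 pos [0.459 0.159 0.144] F [-0.196 -0.444  0.187] w -0.00020752610604465548 q [ 0.184  0.302 -0.416  0.855 -0.    -1.098]
tool axes now
 [[-0.002 -0.001 -1.   ]
 [-0.959  0.285  0.002]
 [ 0.285  0.959 -0.001]]
turn/0.08 [-0.011 -0.014 -0.021]  shift after turn /0.03 [1.091 0.067 0.121]  now [1.091 0.065 0.123]
```

Down to just above the lid (tip at about 0.102).

Emit:
{"name": "apply_moves", "arguments": {
  "targets": [
    [[0.5,0.06,0.12],[0,0,0]],
    [[0.4,0,0],[0,0,0]],
    [[0.1,0,0],[0,0,0]],
    [[0,0,0],[0,0,0]]
  ]
}}

```text
t: 8.93
ee_pos: [0.4591, 0.1638, 0.1144]
eef_rot: [0.567, -0.423, 0.567, 0.423]
ft_force: [-0.1, -0.4, 0.4]
grip_width: -0.0
```

Emit:
{"name": "apply_moves", "arguments": {
  "targets": [
    [[0.03,0,0],[0,0,0]],
    [[0.03,0,0],[0,0,0]],
    [[0.03,0,0],[0,0,0]],
    [[0,0,0],[0,0,0]]
  ]
}}

```text
t: 9.27
ee_pos: [0.4592, 0.164, 0.1119]
eef_rot: [0.567, -0.423, 0.566, 0.423]
ft_force: [-0.7, -0.3, 0.5]
grip_width: 0.0001
```

Emit:
{"name": "apply_moves", "arguments": {
  "targets": [
    [[0.05,0,0],[0,0,0]],
    [[0.05,0,0],[0,0,0]],
    [[0,0,0],[0,0,0]]
  ]
}}

```text
t: 9.52
ee_pos: [0.4592, 0.1641, 0.1087]
eef_rot: [0.567, -0.423, 0.566, 0.423]
ft_force: [-0.5, 0.4, 2.8]
grip_width: -0.0002
```

Emit:
{"name": "apply_moves", "arguments": {
  "targets": [
    [[0.04,0,0],[0,0,0]],
    [[0.04,0,0],[0,0,0]],
    [[0,0,0],[0,0,0]]
  ]
}}

```text
t: 9.77
ee_pos: [0.4592, 0.1641, 0.1065]
eef_rot: [0.567, -0.423, 0.566, 0.423]
ft_force: [-0.8, -0.4, 5.5]
grip_width: -0.0001
```

Emit:
{"name": "apply_moves", "arguments": {
  "targets": [
    [[0.04,0,0],[0,0,0]],
    [[0.02,0,0],[0,0,0]],
    [[0,0,0],[0,0,0]]
  ]
}}

```text
t: 10.02
ee_pos: [0.4593, 0.1641, 0.1047]
eef_rot: [0.567, -0.423, 0.566, 0.423]
ft_force: [-2.0, -0.3, 7.7]
grip_width: 0.0002
```

Pressed by about 6 mm at 7.7 N. Now let go and rise.

Emit:
{"name": "apply_moves", "arguments": {
  "targets": [
    [[-0.15,0,0],[0,0,0]],
    [[-0.3,0,0],[0,0,0]],
    [[-0.6,0,0],[0,0,0]],
    [[-1,0,0],[0,0,0]],
    [[-1,0,0],[0,0,0]],
    [[-1,0,0],[0,0,0]],
    [[-0.6,0,0],[0,0,0]],
    [[0,0,0],[0,0,0]]
  ]
}}

```text
t: 10.68
ee_pos: [0.4607, 0.1644, 0.2482]
eef_rot: [0.569, -0.424, 0.565, 0.422]
ft_force: [-0.1, -0.6, 0.3]
grip_width: -0.0002
```

Emit:
{"name": "apply_moves", "arguments": {
  "targets": [
    [[0,0.5,1],[0,0,0]],
    [[0,0.5,1],[0,0,0]],
    [[0,0.5,1],[0,0,0]],
    [[0,0.5,1],[0,0,0]],
    [[0,0.5,1],[0,0,0]],
    [[0,0.5,1],[0,0,0]],
    [[0,0,0],[0,0,0]],
    [[0,0,0],[0,0,0]]
  ]
}}

```text
t: 11.35
ee_pos: [0.4228, 0.3633, 0.2432]
eef_rot: [0.566, -0.424, 0.566, 0.424]
ft_force: [0.0, -0.4, -0.3]
grip_width: 0.0002
```

```bash
python3 go.py 0.4 0.35 0.25 -16.5 | head -1; python3 m2.py 2>&1 | grep -E "brk|ring|yel|blue"; python3 - <<'E'
from h import *
s=imaging.snapshot("scene"); cv2.imwrite("pics/s6.png",s["image"])
E
```

```text
t 11.35 pos [0.423 0.363 0.243] F [ 0.01  -0.372 -0.325] w 0.00016721182471406617 q [ 0.579  0.353 -0.062  1.157 -0.    -0.707]
top yel 325 [574.9054 146.103 ] [118.6133  27.0589] 84.91728210449219 z 0.10658944614414505
top blue 2791 [ 470.1575 -126.7624] [118.0335 147.1031] 81.56098937988281 z 0.10091754340705389
top brk> 0.108 542 [496.1804  29.0763] [51.5016 55.9395] 73.65644073486328 [0.4957 0.0294 0.1215] 0.1412500311504903
top brk> 0.125 188 [496.0012  29.1364] [51.5027 43.6921] 73.56433868408203 [0.4959 0.0291 0.1379] 0.1424367391219423
ring 342 [ 482.0443 -140.2613] [51.3324 52.2599] 89.10726928710938 0.1288570216410574
scene yel 472 [545.3248 113.4806] [202.806   88.3987] 44.78466033935547 z 0.10446385695170537
scene blue 1477 [ 473.2813 -124.2784] [122.4818 146.6692] 81.92170715332031 z 0.0993515081353922
scene brk> 0.108 488 [497.0294  33.1941] [53.9525 55.9607] 73.26041412353516 [0.4989 0.0325 0.123 ] 0.13872826516429088
scene brk> 0.125 214 [497.2906  33.149 ] [53.9458 44.0313] 73.16484832763672 [0.4981 0.0344 0.1345] 0.13961788357688576
ring 258 [ 482.9276 -137.1705] [53.8176 56.9687] 0.1134437620639801 0.12651287918243917
```

View pics/s6.png

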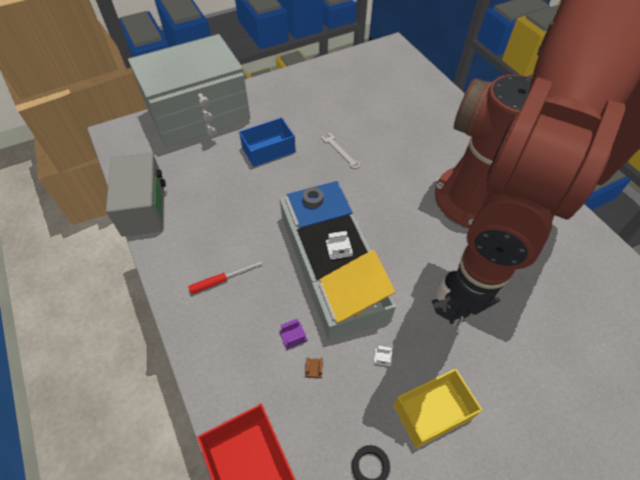

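The yellow lid is ajar (355,285), the bracket stands on the mat (340,245), and the ring is on the shut blue lid (313,197).

```bash
python3 -c "
from plant import finish_job
print(finish_job())"
```

```text
the job is handed in; nothing more can be done
None
```

The job is done and handed in at about 11.5 s of robot time. The yellow lid is sprung ajar and the bracket stands upright on the mat.

**What I did:** I pushed the bracket about 140 mm off the yellow lid with the fingertips, square to its side. I then backed off, pressed the yellow lid at its press point by about 6 mm, with a peak of about 7.7 N, and let go.

**Last checks:**
- **Bracket:** It stands upright at about (0.497, 0.031), wholly on the mat. The two cameras agree to about 4 mm.
- **Yellow lid:** It shows as raised in both the pictures and the depth readings, but I did not measure its exact angle.
- **Blue lid and ring:** The lid is shut, with its top still at 0.100. The ring has not moved beyond the measuring noise of about 2 mm.
- **Gripper:** It touches nothing, with wrist force readings at noise level.
- **Not checked:** The arm hid the jar in the last picture, so I could not see it. No force reading after a move showed contact with it.

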